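Hang the rinsed tube upside down on the tall drying peg

ROBOT

A 7-joint arm with a two-finger parallel gripper is mounted at the origin on a cart in front of the work surface, level with it; the furniture and walls round the work are solid. World frame = base frame: x ahead of the robot, y to its left, z up, the work surface at z = 0. Lengths are in mm, angles in degrees, forces in N, time in s.
With the tool pointing down it reaches from about 425 to 950 mm from the base axis. Payload 4.7 kg.
Tool frame: the origin (TCP) lies at the very end of the fingers, on their centre line; the grasp point (between the pads) lies 19 mm behind it; z points along the fingers, y is the line along which they close (so a half turn about z gives the same grasp; the last joint's range is limited). The gripper opens to 85 mm and grips with 20 to 120 N. Pads are 22 mm wide; open, the fingers measure 114 mm over their backs; the gripper's body (76 mm by 85 mm) begins 54 mm behind the grasp point. The pads swing forward as they close: fully open they stand 13 mm farther back than shut.
Start: joints at [68.646, 26.849, -2.785, 87.806, 1.381, 65.374, -4.715], TCP at [227.567, -635.501, 231.335] pointing down, gripper open.
Joint ranges: [-148.3, 148.3], [-19.14, 114.17], [-79.39, 73.82], [5.75, 140.21], [-59.74, 239.74], [12.07, 113.84], [-152.46, 152.46]. Speed limits (degrees/s): [147.25, 147.25, 180, 180, 180, 180, 180].

INTERFACE

Orientations are given as a 3x3 rotation matrix whose columns are the frame's x, y, z axes.
In Python, from plant import env gives the robot as it stands. The module is installed in compiled form; this text tells all that it offers.
- The arm moves only by the tool drive_tool, never from a script. Its argument "targets" is one flat list of numbers, 7 for each row, row after row: the turn, a rotation vector about the tool's x, y, z each as a share of 0.1 rad, from -1 to 1, then the shift along the tool's x, y, z each as a share of 0.02 m, from -1 to 1, then the finger opening in mm, from 0 to 85.4. A call has exactly 10 rows; each row shifts and turns the commanded pose from where the row before left it, along the tool's axes as they then stand; what a row does not reach is not made up. A row lasts 1/10 s, in which the tool goes at most 50 mm and 8.59 degrees, less where a joint would pass 70% of its speed; a pose out of reach is approached as far as the arm can. A call with a number of a shift or a turn outside -1 to 1 is refused whole. A call with a gripper value outside its range is refused whole. The fingers move at their own pace and stop on an object; the grip force is fixed at half the most. Time passes only in rows, so rows that do not move let the fingers close, or fill a call up. It gives the time, the measured TCP pose, the force, the opening and the grip force at its end, in the units of the state.
- env.read_state(): the state, without advancing time (a new reading comes with each control period).
- env.snapshot(name): name is "scene" or "top" or "wrist"; returns a dict with "frame" (420x560x3 uint8, blue, green, red), "fx", "fy", "cx", "cy" (pixels), "R" (3x3) and "t" (3): a world point X has camera coordinates R X + t. Camera axes: x right, y down, z forward; pixel columns grow to the right and rows downward; lengths in mm; the calibration is good to about 2 mm. A picture is of the moment at which its call begins. There is no depth.
- env.hand_in(): hands the job in; it is judged then, once.
Trained networks look in the newest picture that a camera, given by its name, has taken for a name from the list of things; names that differ only in an ending like _2 or _b are one class to them, and where a whole thing is asked for, a point or a joint stands for the part that bears it (a point fixed in the world has none). Each returns a list of dicts, best first, with "p" (0 to 1); they miss things now and then, are a little off and sometimes report something else, mostly with a low value. They report only what shows in the picture. A call takes as long as a camera call. They do not tell look-alikes from the thing itself.
- env.look_for(camera, target): "bbox" ([left, top, width, height] in pixels, round what is visible of it).
- env.silhouettes(camera, target): "pixels" (420x560 bool, what is visible of it) and "bbox" ([left, top, width, height] in pixels, round what is visible of it).
The state is a dict: "time_s": time; "qpos": joint angles; "joint_velocities": joint speeds; "effort": joint torques, N m; "ee_pos": TCP position; "ee_rot": TCP orientation; "contact_force": force on the tool from outside, world axes, zero at the start; "torque": the same for the moment, N m; "finger_gap": opening from 0.0 (shut) to 1.0 (fully open); "gripper_force": force on a finger pad.
Only numpy, scipy, OpenCV 4.12 (cv2) and the standard library are available. Lean on these libraries where they do the work, as an engineer would, in place of code of your own. Each camera call takes 0.05 s, during which the arm holds its last target. There are 200 camera calls.

TASK

The rinsed white tube is lying on the wire cradle. Turn it mouth down and lower it over the tall drying peg, not the short one, keeping hold of it until its rim is nearly down on the peg's round base; then let go, so that it is left upside down over the peg with its rim resting on the base.

Things in the scene. Friction and masses are not known exactly. Their poses are not given: they have to be found in the camera images.
- tube_centre (a point): centre of the loose straight white plastic tube, half-way along its axis: 40 mm outside diameter, 90 mm long, walls 3 mm (bore 34 mm), one end closed (4 mm), the other open; about 60 g. z runs along the tube from closed end to mouth. It starts in the cradle, mouth looking away from the robot and 15 degrees below level. Not the low, wide white beaker standing on the worktop.
- tube_mouth (a point): centre of the tube's open mouth, in the plane of its rim, 45 mm from tube_centre along z; same axes
- cradle: fixed cradle under the tube: two parallel steel wire rails (6 mm thick, 28 mm apart), running beneath the tube within its width, on wire legs and a grey foot plate 110 x 50 x 6 mm. Origin on the worktop, 80 mm straight below the tube's centre at the start; x points, level, the way the tube's mouth looks; z up. The tube lifts straight out.
- tall_peg: fixed drying peg for the tube: upright white peg, 14 mm diameter, rounded tip 72 mm above the worktop, in the middle of a flat round grey base of 84 mm diameter and 12 mm height. Origin on the peg's axis at the worktop, z up. With the tube fully down over it, the rim is 12 mm and the tube's centre 57 mm above the worktop.
- short_peg: fixed stand like the other, but its peg is only a stub: tip 34 mm above the worktop; not to be used. Origin on its axis at the worktop. The two stands may change places.
There are look-alikes about, which are no part of the job. Leave any blue or orange look-alike of the part that bears tube_centre alone. What is shaped like the tall_peg but blue or brown is not meant.

How it is judged:
By the outcome, as a careful person would: the job done as asked, in the order asked, and still so for the second after the job is handed in, with the robot touching nothing.
It also fails if it takes over 35 s, if anything falls off the work surface, if the arm or the gripper's body presses on something with over 40 N, if the wrist force passes 120 N, or if a joint passes its speed limit or range.

## Working session

There is one attempt and no reset: what is moved stays moved. The work goes in short steps, Python scripts to look and compute and a tool call to move; the robot and the scene stay as the last step left them, time stands still between calls to the robot, and variables do not carry over. Pictures are saved under pics/ and viewed, at most 10 in all, crops included, and the job is handed in when it is done.

Besides the shell and the picture viewer there is one more tool, called as name(argument=value, ...) on one line, values as JSON. drive_tool: Moves the arm, as the interface text tells. Shift numbers are shares of 0.02 m and turn numbers shares of 0.1 rad, none past 1 either way. Its arguments: {"type":"object","properties":{"targets":{"type":"array","items":{"type":"number"}}},"required":["targets"]}

```bash
mkdir -p pics; python3 - <<'E'
from plant import env
import cv2,numpy as np
s=env.read_state();print(s['time_s'],s['ee_pos'],np.round(s['ee_rot'],3).tolist())
for c in("scene","top"):
    p=env.snapshot(c);cv2.imwrite(f'pics/{c}0.png',p['frame'])
    print(c,p['fx'],p['cx'],p['cy'],np.round(p['R'],4).tolist(),np.round(p['t'],1).tolist())
    for n in('tube_centre','cradle','tall_peg','short_peg'):
        print(n,[(np.round(d['bbox']).tolist(),round(d['p'],2)) for d in env.look_for(c,n)])
E
```

```text
0.0 [ 227.36170239 -634.94117739  230.26413998] [[0.941, 0.337, -0.001], [0.337, -0.941, 0.002], [-0.0, -0.002, -1.0]]
scene 400.04824891950716 280.32669186552107 211.24096514906572 [[-0.4602, -0.8878, -0.002], [-0.5742, 0.2994, -0.762], [0.6771, -0.3495, -0.6476]] [209.6, 334.8, 882.1]
tube_centre [([245.0, 233.0, 29.0, 31.0], 0.88), ([197.0, 223.0, 21.0, 23.0], 0.81), ([202.0, 244.0, 24.0, 26.0], 0.67), ([169.0, 270.0, 22.0, 40.0], 0.55)]
cradle [([202.0, 246.0, 27.0, 25.0], 0.75)]
tall_peg [([334.0, 221.0, 32.0, 25.0], 0.93), ([344.0, 184.0, 29.0, 24.0], 0.87), ([369.0, 208.0, 32.0, 29.0], 0.67)]
short_peg [([294.0, 209.0, 27.0, 18.0], 0.89)]
top 445.473793083427 272.80884847072565 213.0497742161378 [[0.1454, -0.9894, -0.0009], [-0.9694, -0.1423, -0.2], [0.1977, 0.0299, -0.9798]] [-47.0, 475.5, 1284.0]
tube_centre [([200.0, 184.0, 23.0, 34.0], 0.96), ([157.0, 216.0, 24.0, 32.0], 0.91), ([234.0, 217.0, 32.0, 19.0], 0.6)]
cradle [([201.0, 192.0, 25.0, 33.0], 0.78)]
tall_peg [([317.0, 249.0, 31.0, 32.0], 0.73), ([359.0, 254.0, 28.0, 32.0], 0.68), ([364.0, 212.0, 27.0, 27.0], 0.56)]
short_peg [([299.0, 207.0, 34.0, 28.0], 0.71)]
```

```bash
python3 - <<'E'
import cv2,numpy as np
a=cv2.imread('pics/scene0.png')[170:320,150:420];b=cv2.imread('pics/top0.png')[160:300,135:405]
cv2.imwrite('pics/m0.png',np.vstack([cv2.resize(a,(540,300),interpolation=2),cv2.resize(b,(540,280),interpolation=2)]))
E
```

```text
(no output)
```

View pics/m0.png

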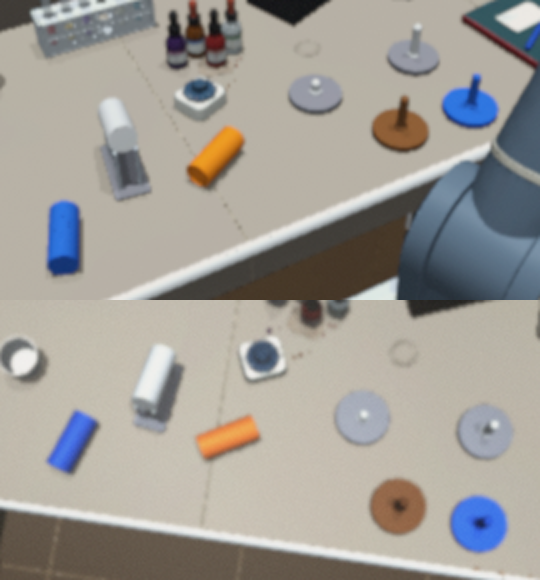

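View pics/scene0.png

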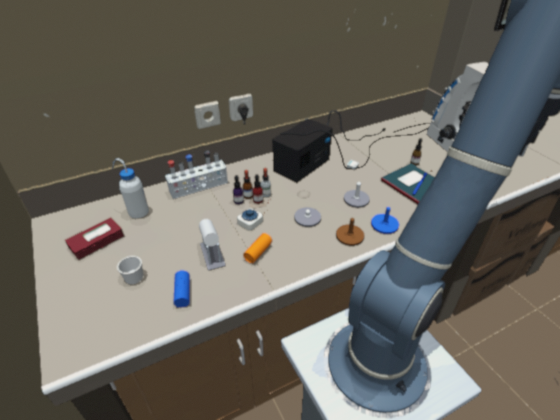

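The tube could be taken for the orange (scene 258,247) or blue (181,288) look-alikes, or the white beaker (131,270). The white tube on the cradle at scene (209,233) / top (212,195) is the right one. For the peg, the candidates are brown (350,234), blue (385,222), the grey stub (308,216) and the grey tall peg (356,195) / top (377,214). I choose the last. Next I fit the tube and both bases.

```bash
cat > h.py <<'E'
import cv2,numpy as np
from scipy.optimize import minimize
def proj(p,X):
    c=X@np.array(p['R']).T+p['t'];return np.c_[p['fx']*c[:,0]/c[:,2]+p['cx'],p['fy']*c[:,1]/c[:,2]+p['cy']]
A=np.linspace(0,2*np.pi,48)
def circ(c,n,r):
    n=np.array(n)/np.linalg.norm(n);u=np.cross(n,[.3,.5,.81]);u/=np.linalg.norm(u);v=np.cross(n,u)
    return np.array(c)+r*(np.cos(A)[:,None]*u+np.sin(A)[:,None]*v)
def cyl(c,n,L,r):
    c=np.array(c,float);n=np.array(n,float);return np.vstack([circ(c-n*L/2,n,r),circ(c+n*L/2,n,r)])
def mask(p,parts,S=4):
    m=np.zeros((420*S,560*S),np.uint8)
    for X in parts:
        h=cv2.convexHull(np.round((proj(p,X)+.5)*S*16).astype(np.int32));cv2.fillConvexPoly(m,h,1,shift=4)
    return cv2.resize(m.astype(np.float32),(560,420),interpolation=cv2.INTER_AREA)
def pick(env,cam,name,px):
    for d in env.silhouettes(cam,name):
        l,t,w,h=d['bbox']
        if abs(l+w/2-px[0])<14 and abs(t+h/2-px[1])<14:return d['pixels'].astype(np.float32)
def fit(views,model,x0,step):
    f=lambda x:sum(np.abs(mask(p,model(x))-m).sum()/m.sum() for p,m in views)
    s=np.vstack([x0]+[np.array(x0)+np.eye(len(x0))[i]*step[i] for i in range(len(x0))])
    return minimize(f,x0,method='Nelder-Mead',options=dict(initial_simplex=s,maxiter=150,xatol=.1,fatol=1e-4))
def ray(p,px,z):
    R=np.array(p['R']);o=-R.T@p['t'];d=R.T@[(px[0]-p['cx'])/p['fx'],(px[1]-p['cy'])/p['fy'],1];return o+d*(z-o[2])/d[2]
def tube(x):
    y=np.radians(x[2]);c,s=np.cos(np.radians(15)),np.sin(np.radians(15))
    z=x[3] if len(x)>3 else 80
    return [cyl([x[0],x[1],z],[c*np.cos(y),c*np.sin(y),-s],90,20)]
def peg(H):return lambda x:[cyl([x[0],x[1],6],[0,0,1],12,42),cyl([x[0],x[1],H/2],[0,0,1],H,7)]
E
cat > m1.py <<'E'
from plant import env
from h import *
P={c:env.snapshot(c) for c in('scene','top')}
for n,nets,px,mod in(('tube',['tube_centre'],{'scene':(209,233),'top':(212,200)},tube),('tall',['tall_peg'],{'scene':(356,196),'top':(378,213)},peg(72)),('short',['short_peg','tall_peg'],{'scene':(308,217),'top':(316,208)},peg(34))):
    V=[]
    for c in P:
        for k in nets:
            m=pick(env,c,k,px[c])
            if m is not None:V.append((c,m));break
    for sub in(['scene','top'],['scene'],['top']):
        v=[(P[c],m) for c,m in V if c in sub]
        if not v: print(n,sub,'none');continue
        g=ray(P['top'],px['top'],80 if n=='tube' else 10)
        x0=[g[0],g[1]]+([-20] if n=='tube' else [])
        r=fit(v,mod,x0,[15,15,15][:len(x0)]);print(n,sub,len(v),np.round(r.x,1),round(r.fun,3))
E
python3 m1.py
```

```text
tube ['scene', 'top'] 2 [487.2 205.8  -6.7] 0.166
tube ['scene'] 1 [486.5 205.   -7.6] 0.079
tube ['top'] 1 [487.1 207.   -7.2] 0.066
tall ['scene', 'top'] 2 [ 493.3 -298.1] 0.25
tall ['scene'] 1 [ 492.8 -300.6] 0.162
tall ['top'] 1 [ 493.8 -296.6] 0.048
short ['scene', 'top'] 2 [ 485.9 -108. ] 0.184
short ['scene'] 1 [ 487.6 -110. ] 0.071
short ['top'] 1 [ 485.8 -107. ] 0.083
```

drive_tool(targets=[0, 0, 0, 0.92, -0.69, 0, 85, 0, 0, 0, 0.92, -0.69, 0, 85, 0, 0, 0, 0.92, -0.69, 0, 85, 0, 0, 0, 0.92, -0.69, 0, 85, 0, 0, 0, 0.92, -0.69, 0, 85, 0, 0, 0, 0.92, -0.69, 0, 85, 0, 0, 0, 0.92, -0.69, 0, 85, 0, 0, 0, 0.92, -0.69, 0, 85, 0, 0, 0, 0.92, -0.69, 0, 85, 0, 0, 0, 0.92, -0.69, 0, 85])

```text
time_s: 1.9
ee_pos: [354.7, -442.8, 231.5]
ee_rot: [[0.942, 0.337, 0.0], [0.337, -0.942, -0.0], [0.0, 0.0, -1.0]]
contact_force: [-0.1, 0.2, 0.8]
finger_gap: 0.993
gripper_force: 0.0
```

drive_tool(targets=[0, 0, 0, 0.92, -0.69, 0, 85, 0, 0, 0, 0.92, -0.69, 0, 85, 0, 0, 0, 0.92, -0.69, 0, 85, 0, 0, 0, 0.92, -0.69, 0, 85, 0, 0, 0, 0.92, -0.69, 0, 85, 0, 0, 0, 0.92, -0.69, 0, 85, 0, 0, 0, 0.92, -0.69, 0, 85, 0, 0, 0, 0.92, -0.69, 0, 85, 0, 0, 0, 0.92, -0.69, 0, 85, 0, 0, 0, 0, 0, 0, 85])

```text
time_s: 2.9
ee_pos: [470.4, -267.4, 231.6]
ee_rot: [[0.939, 0.343, 0.002], [0.343, -0.939, 0.001], [0.002, -0.001, -1.0]]
contact_force: [-0.3, 0.5, 0.0]
finger_gap: 0.998
gripper_force: 0.0
```

```bash
cat > plan.py <<'E'
import numpy as np
from scipy.spatial.transform import Rotation as Ro
def down(yaw_y_az,tilt):
    "tool down with y at azimuth; tilt>0 turns tool z toward tool x (about +y), degrees"
    a=np.radians(yaw_y_az);y=np.array([np.cos(a),np.sin(a),0]);z=np.array([0,0,-1.]);x=np.cross(y,z)
    return np.c_[x,y,z]@Ro.from_euler('y',tilt,degrees=True).as_matrix()
def plan(p,R,p1,R1,n,ref=np.zeros(3)):
    "straight line of tool-frame point ref with even turning; prints rows"
    p,R,p1,R1=map(np.array,(p,R,p1,R1));w=Ro.from_matrix(R.T@R1).as_rotvec()
    g0,g1=p+R@ref,p1+R1@ref;Rk,pk=R,p
    for k in range(1,n+1):
        Rn=R@Ro.from_rotvec(w*k/n).as_matrix();pn=g0+(g1-g0)*k/n-Rn@ref
        print((np.round(w/n/.1,2)+0).tolist(),(np.round(Rk.T@(pn-pk)/20,2)+0).tolist());Rk,pk=Rn,pn
E
python3 - <<'E'
from plant import env
from h import *; from plan import *
s=env.read_state();p=env.snapshot('wrist');cv2.imwrite('pics/w1.png',p['frame'])
print(np.round(s['qpos'],1),np.round(s['ee_pos'],1))
for n in('tall_peg','short_peg'):
    for d in env.silhouettes('wrist',n):
        print(n,np.round(d['bbox']),round(d['p'],2),'ground',np.round(ray(p,(d['bbox'][0]+d['bbox'][2]/2,d['bbox'][1]+d['bbox'][3]/2),12)))
R=np.array([[.941,.337,0],[.337,-.941,0],[0,0,-1]])
plan(s['ee_pos'],R,[485,190,231],down(-97,0),20)
E
```

```text
[ 36.7  15.1 -13.9 105.5   4.   59.8 -48.7] [ 470.4 -267.4  231.6]
tall_peg [271. 123.  77.  78.] 0.89 ground [ 495. -297.   12.]
tall_peg [236. 244.  69.  68.] 0.89 ground [ 351. -306.   12.]
tall_peg [134. 201.  76.  71.] 0.88 ground [ 362. -183.   12.]
short_peg [93. 63. 87. 86.] 0.96 ground [ 487. -113.   12.]
[0.0, 0.0, 0.23] [0.42, -1.06, 0.0]
[0.0, 0.0, 0.23] [0.39, -1.07, 0.0]
[0.0, 0.0, 0.23] [0.37, -1.08, 0.0]
[0.0, 0.0, 0.23] [0.34, -1.09, 0.0]
[0.0, 0.0, 0.23] [0.32, -1.1, 0.0]
[0.0, 0.0, 0.23] [0.29, -1.11, 0.0]
[0.0, 0.0, 0.23] [0.27, -1.11, 0.0]
[0.0, 0.0, 0.23] [0.24, -1.12, 0.0]
[0.0, 0.0, 0.23] [0.22, -1.12, 0.0]
[0.0, 0.0, 0.23] [0.19, -1.13, 0.0]
[0.0, 0.0, 0.23] [0.16, -1.13, 0.0]
[0.0, 0.0, 0.23] [0.14, -1.14, 0.0]
[0.0, 0.0, 0.23] [0.11, -1.14, 0.0]
[0.0, 0.0, 0.23] [0.08, -1.14, 0.0]
[0.0, 0.0, 0.23] [0.06, -1.14, 0.0]
[0.0, 0.0, 0.23] [0.03, -1.14, 0.0]
[0.0, 0.0, 0.23] [0.0, -1.14, 0.0]
[0.0, 0.0, 0.23] [-0.02, -1.14, 0.0]
[0.0, 0.0, 0.23] [-0.05, -1.14, 0.0]
[0.0, 0.0, 0.23] [-0.08, -1.14, 0.0]
```

View pics/w1.png

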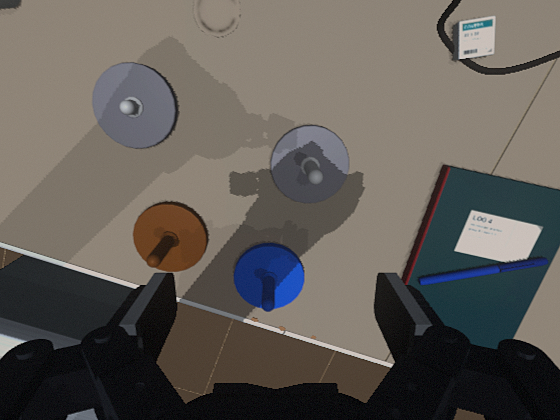

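The image shows two grey bases: the stub at (135,105), and the tall peg with base centre (310,163) and tip (316,177). The brown (170,237) and blue (269,275) ones are not meant. Now to the tube.

drive_tool(targets=[0, 0, 0.23, 0.4, -1, 0, 85, 0, 0, 0.23, 0.38, -1, 0, 85, 0, 0, 0.23, 0.36, -1, 0, 85, 0, 0, 0.23, 0.33, -1, 0, 85, 0, 0, 0.23, 0.31, -1, 0, 85, 0, 0, 0.23, 0.28, -1, 0, 85, 0, 0, 0.23, 0.26, -1, 0, 85, 0, 0, 0.23, 0.24, -1, 0, 85, 0, 0, 0.23, 0.21, -1, 0, 85, 0, 0, 0.23, 0.19, -1, 0, 85])

```text
time_s: 4.05
ee_pos: [477.7, -63.0, 231.4]
ee_rot: [[0.994, 0.11, 0.0], [0.11, -0.994, -0.001], [0.0, 0.001, -1.0]]
contact_force: [0.8, -0.4, -0.2]
finger_gap: 0.994
gripper_force: 0.0
```

drive_tool(targets=[0, 0, 0.23, 0.16, -1, 0, 85, 0, 0, 0.23, 0.14, -1, 0, 85, 0, 0, 0.23, 0.11, -1, 0, 85, 0, 0, 0.23, 0.08, -1, 0, 85, 0, 0, 0.23, 0.06, -1, 0, 85, 0, 0, 0.23, 0.03, -1, 0, 85, 0, 0, 0.23, 0, -1, 0, 85, 0, 0, 0.23, 0, -1, 0, 85, 0, 0, 0.23, -0.05, -1, 0, 85, 0, 0, 0.23, -0.08, -1, 0, 85])

```text
time_s: 5.05
ee_pos: [485.4, 137.6, 231.3]
ee_rot: [[0.993, -0.12, 0.0], [-0.12, -0.993, -0.001], [0.0, 0.001, -1.0]]
contact_force: [-0.8, 0.5, 0.9]
finger_gap: 0.996
gripper_force: 0.0
```

```bash
cat > m2.py <<'E'
from plant import env
from h import *; from plan import *
s=env.read_state();p=env.snapshot('wrist');cv2.imwrite('pics/w2.png',p['frame'])
print(np.round(s['qpos'],1),np.round(s['ee_pos'],1))
for d in env.silhouettes('wrist','tube_centre'):
    l,t,w,h=d['bbox'];print(np.round(d['bbox']),round(d['p'],2),np.round(ray(p,(l+w/2,t+h/2),80)))
    m=d['pixels'].astype(np.float32)
    g=ray(p,(l+w/2,t+h/2),80)
    if np.hypot(g[0]-487,g[1]-206)<50:
        r=fit([(p,m)],tube,[487,206,-7],[8,8,8]);print('fit',np.round(r.x,1),round(r.fun,3))
        r=fit([(p,m)],tube,[487,206,-7,80],[8,8,8,5]);print('fit',np.round(r.x,1),round(r.fun,3))
E
python3 m2.py
```

```text
[   1.5   12.8  -25.7  109.5    6.5   59.2 -123.9] [485.4 137.6 231.3]
[174. 141.  49. 116.] 0.9 [485. 204.  80.]
fit [485.6 205.2  -7.7] 0.019
fit [485.4 205.9  -7.7  77.6] 0.014
[106. 240.  39.  81.] 0.8 [414. 289.  80.]
[282. 188.  91.  76.] 0.77 [446.  94.  80.]
```

View pics/w2.png

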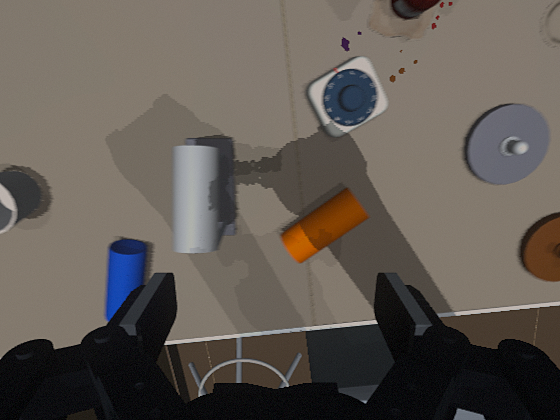

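The white tube spans (174,141)–(223,257), between blue (125,280) and orange (325,225). The fit error is small, so I go to a pre-grasp tilted 20°.

```bash
python3 - <<'E'
from plant import env
from plan import *
s=env.read_state()
R=np.array([[.993,-.12,0],[-.12,-.993,0],[0,0,-1]]);R1=down(-97.7,20)
c=np.array([485.6,205.3,79.5])
print(np.round(c-79*R1[:,2],1),np.round(R1,3).tolist())
plan(s['ee_pos'],R,c-79*R1[:,2],R1,9)
E
```

```text
[458.8 208.9 153.7] [[0.931, -0.134, 0.339], [-0.126, -0.991, -0.046], [0.342, 0.0, -0.94]]
[0.0, 0.39, 0.02] [-0.19, -0.36, 0.43]
[0.0, 0.39, 0.02] [-0.21, -0.36, 0.42]
[0.0, 0.39, 0.02] [-0.22, -0.36, 0.42]
[0.0, 0.39, 0.02] [-0.24, -0.36, 0.41]
[0.0, 0.39, 0.02] [-0.26, -0.36, 0.4]
[0.0, 0.39, 0.02] [-0.27, -0.36, 0.39]
[0.0, 0.39, 0.02] [-0.29, -0.36, 0.38]
[0.0, 0.39, 0.02] [-0.3, -0.36, 0.36]
[0.0, 0.39, 0.02] [-0.32, -0.36, 0.35]
```

drive_tool(targets=[0, 0.39, 0.02, -0.19, -0.36, 0.43, 85, 0, 0.39, 0.02, -0.21, -0.36, 0.42, 85, 0, 0.39, 0.02, -0.22, -0.36, 0.42, 85, 0, 0.39, 0.02, -0.24, -0.36, 0.41, 85, 0, 0.39, 0.02, -0.26, -0.36, 0.4, 85, 0, 0.39, 0.02, -0.27, -0.36, 0.39, 85, 0, 0.39, 0.02, -0.29, -0.36, 0.38, 85, 0, 0.39, 0.02, -0.3, -0.36, 0.36, 85, 0, 0.39, 0.02, -0.32, -0.36, 0.35, 85, 0, 0, 0, 0, 0, 0, 85])

```text
time_s: 6.15
ee_pos: [460.3, 199.7, 158.4]
ee_rot: [[0.944, -0.129, 0.303], [-0.121, -0.992, -0.044], [0.306, 0.005, -0.952]]
contact_force: [-0.0, -0.0, 0.6]
finger_gap: 0.996
gripper_force: 0.0
```

```bash
cat >> m2.py <<'E'
R1=down(-97.7,20);c=np.array([485.6,205.3,79.5]);R=np.array(s['ee_rot'])
print('off tool axes mm',np.round(R1.T@(c+21*R1[:,2]-s['ee_pos']),1),'rot',np.round(Ro.from_matrix(R.T@R1).as_rotvec(),3))
E
sed -i 's/w2.png/w3.png/' m2.py; python3 m2.py
```

```text
[ -33.    10.1   -3.2  125.5   23.7   33.7 -152. ] [460.3 199.7 158.4]
[353. 219. 112.  94.] 0.76 [439. 108.  80.]
[228. 143.  64. 146.] 0.72 [486. 206.  80.]
fit [485.2 205.7  -7.1] 0.028
fit [485.1 205.8  -7.2  77.6] 0.017
[160. 329.   8.  44.] 0.6 [403. 283.  80.]
off tool axes mm [ -4.1  -9.  103.5] rot [0.003 0.038 0.007]
```

Joint 7 hit its limit (-152°), so I flip the tool half a turn for the equivalent grasp.

drive_tool(targets=[0, 0, -1, 0, 0, 0, 85, 0, 0, -1, 0, 0, 0, 85, 0, 0, -1, 0, 0, 0, 85, 0, 0, -1, 0, 0, 0, 85, 0, 0, -1, 0, 0, 0, 85, 0, 0, -1, 0, 0, 0, 85, 0, 0, -1, 0, 0, 0, 85, 0, 0, -1, 0, 0, 0, 85, 0, 0, -1, 0, 0, 0, 85, 0, 0, -1, 0, 0, 0, 85])

```text
time_s: 7.25
ee_pos: [462.6, 197.6, 159.6]
ee_rot: [[0.62, 0.723, 0.304], [0.767, -0.64, -0.043], [0.163, 0.26, -0.952]]
contact_force: [-0.5, -0.4, -0.7]
finger_gap: 0.998
gripper_force: 0.0
```

drive_tool(targets=[0, 0, -1, 0, 0, 0, 85, 0, 0, -1, 0, 0, 0, 85, 0, 0, -1, 0, 0, 0, 85, 0, 0, -1, 0, 0, 0, 85, 0, 0, -1, 0, 0, 0, 85, 0, 0, -1, 0, 0, 0, 85, 0, 0, -1, 0, 0, 0, 85, 0, 0, -1, 0, 0, 0, 85, 0, 0, -1, 0, 0, 0, 85, 0, 0, -1, 0, 0, 0, 85])

```text
time_s: 8.25
ee_pos: [462.6, 197.6, 159.7]
ee_rot: [[-0.273, 0.913, 0.304], [0.953, 0.299, -0.043], [-0.13, 0.278, -0.952]]
contact_force: [-0.7, 0.7, -0.3]
finger_gap: 0.996
gripper_force: 0.0
```

drive_tool(targets=[0, 0, -1, 0, 0, 0, 85, 0, 0, -1, 0, 0, 0, 85, 0, 0, -1, 0, 0, 0, 85, 0, 0, -1, 0, 0, 0, 85, 0, 0, -1, 0, 0, 0, 85, 0, 0, -1, 0, 0, 0, 85, 0, 0, -1, 0, 0, 0, 85, 0, 0, -1, 0, 0, 0, 85, 0, 0, -1, 0, 0, 0, 85, 0, 0, -1, 0, 0, 0, 85])

```text
time_s: 9.25
ee_pos: [462.7, 197.6, 159.8]
ee_rot: [[-0.915, 0.264, 0.304], [0.263, 0.964, -0.043], [-0.304, 0.041, -0.952]]
contact_force: [0.2, -0.1, 0.4]
finger_gap: 0.997
gripper_force: 0.0
```

```bash
python3 - <<'E'
from plant import env
from plan import *
s=env.read_state()
c=np.array([485.4,205.5,79.]);R1=down(-97.4,20)@np.diag([-1,-1,1.])
print(np.round(s['qpos'],1),s['time_s'])
plan(s['ee_pos'],s['ee_rot'],c-39*R1[:,2],R1,8)
E
```

```text
[ -8.6  12.2 -29.9 124.1  32.3  36.7  12.3] 9.25
[-0.01, -0.05, -0.18] [0.05, 0.06, 0.28]
[-0.01, -0.05, -0.18] [0.05, 0.06, 0.28]
[-0.01, -0.05, -0.18] [0.05, 0.06, 0.28]
[-0.01, -0.05, -0.18] [0.05, 0.06, 0.28]
[-0.01, -0.05, -0.18] [0.05, 0.06, 0.28]
[-0.01, -0.05, -0.18] [0.05, 0.07, 0.28]
[-0.01, -0.05, -0.18] [0.05, 0.07, 0.28]
[-0.01, -0.05, -0.18] [0.05, 0.07, 0.28]
```

drive_tool(targets=[0, -0.05, -0.18, 0.05, 0.06, 0.28, 85, 0, -0.05, -0.18, 0.05, 0.06, 0.28, 85, 0, -0.05, -0.18, 0.05, 0.06, 0.28, 85, 0, -0.05, -0.18, 0.05, 0.06, 0.28, 85, 0, -0.05, -0.18, 0.05, 0.06, 0.28, 85, 0, -0.05, -0.18, 0.05, 0.07, 0.28, 85, 0, -0.05, -0.18, 0.05, 0.07, 0.28, 85, 0, -0.05, -0.18, 0.05, 0.07, 0.28, 85, 0, 0, 0, 0, 0, 0, 85, 0, 0, 0, 0, 0, 0, 85])

```text
time_s: 10.25
ee_pos: [470.1, 209.4, 114.0]
ee_rot: [[-0.931, 0.129, 0.34], [0.12, 0.992, -0.05], [-0.344, -0.006, -0.939]]
contact_force: [0.1, 0.6, -0.3]
finger_gap: 0.996
gripper_force: 0.0
```

```bash
cat > m3.py <<'E'
from plant import env
from plan import *
s=env.read_state()
c=np.array([485.4,205.5,79.]);R1=down(-97.4,20)@np.diag([-1,-1,1.])
print(np.round(s['qpos'],1),s['time_s'])
plan(s['ee_pos'],s['ee_rot'],c+21*R1[:,2],R1,6)
E
python3 m3.py
```

```text
[-14.3  17.2 -26.5 126.4  45.3  32.1   6. ] 10.25
[-0.01, 0.0, 0.0] [-0.02, -0.01, 0.49]
[-0.01, 0.0, 0.0] [-0.02, -0.01, 0.49]
[-0.01, 0.0, 0.0] [-0.02, -0.01, 0.49]
[-0.01, 0.0, 0.0] [-0.02, -0.01, 0.49]
[-0.01, 0.0, 0.0] [-0.02, -0.01, 0.49]
[-0.01, 0.0, 0.0] [-0.02, -0.01, 0.49]
```

Advance 59 mm, then close.

drive_tool(targets=[0, 0, 0, -0.02, 0, 0.49, 85, 0, 0, 0, -0.02, 0, 0.49, 85, 0, 0, 0, -0.02, 0, 0.49, 85, 0, 0, 0, -0.02, 0, 0.49, 85, 0, 0, 0, -0.02, 0, 0.49, 85, 0, 0, 0, -0.02, 0, 0.49, 85, 0, 0, 0, 0, 0, 0, 60, 0, 0, 0, 0, 0, 0, 30, 0, 0, 0, 0, 0, 0, 20, 0, 0, 0, 0, 0, 0, 20])

```text
time_s: 11.25
ee_pos: [492.9, 205.7, 60.6]
ee_rot: [[-0.931, 0.13, 0.342], [0.12, 0.991, -0.051], [-0.345, -0.006, -0.938]]
contact_force: [0.4, -1.2, 2.9]
finger_gap: 0.457
gripper_force: 60.0
```

```bash
python3 - <<'E'
from plant import env
from plan import *
s=env.read_state();print(np.round(s['qpos'],1),s['time_s'],s['ee_pos'],s['finger_gap'],s['gripper_force'],s['contact_force'])
E
```

```text
[-17.6  23.7 -21.  126.5  56.   27.1  -3.2] 11.25 [492.92365094 205.68012101  60.62814279] 0.457219443869645 59.99182105064392 [ 0.43597756 -1.19499439  2.8625224 ]
```

```bash
python3 - <<'E'
from plant import env
from h import *
P={c:env.snapshot(c) for c in('scene','top')}
cv2.imwrite('pics/top2.png',P['top']['frame']);cv2.imwrite('pics/scene2.png',P['scene']['frame'])
for px in((275,155),(300,176),(331,150),(239,205),(267,196)):print(px,np.round(ray(P['scene'],px,0)))
E
```

```text
(275, 155) [ 860. -187.    0.]
(300, 176) [ 695. -203.    0.]
(331, 150) [ 791. -396.    0.]
(239, 205) [646.  53.   0.]
(267, 196) [646. -49.   0.]
```

View pics/top2.png

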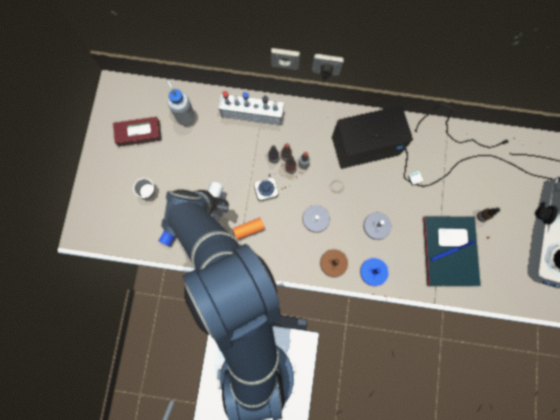

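drive_tool(targets=[0, 0, 0, -0.2, 0, -0.55, 20, 0, 0, 0, -0.3, 0, -0.85, 20, 0, 0, 0, -0.3, 0, -0.85, 20, 0, 0, 0, -0.3, 0, -0.85, 20, 0, 0, 0, -0.3, 0, -0.85, 20, 0, 0, 0, -0.3, 0, -0.85, 20, 0, 0, 0, -0.3, 0, -0.85, 20, 0, 0, 0, -0.3, 0, -0.85, 20, 0, 0, 0, -0.3, 0, -0.85, 20, 0, 0, 0, -0.3, 0, -0.85, 20])

```text
time_s: 12.35
ee_pos: [490.2, 207.2, 234.3]
ee_rot: [[-0.931, 0.13, 0.34], [0.12, 0.992, -0.05], [-0.344, -0.006, -0.939]]
contact_force: [-0.0, -0.5, 0.2]
finger_gap: 0.452
gripper_force: 60.3
```

```bash
python3 - <<'E'
from plant import env
import numpy as np
s=env.read_state();print(np.round(s['qpos'],1),s['time_s'],s['ee_pos'],s['finger_gap'],s['gripper_force'],s['contact_force'])
E
```

```text
[ -5.4   8.6 -32.7 117.1  27.5  44.5  27.4] 12.35 [490.16873725 207.21125035 234.30613924] 0.4517666957319141 60.321641117334366 [-0.04686175 -0.54176835  0.21308753]
```

The box stands beyond the peg at top (370,140), from about (695,-203), so coming over the peg from outside is risky. I fit a kinematic model to check which final yaw is reachable.

```bash
cat > kin.py <<'E'
import numpy as np, itertools
from scipy.optimize import least_squares
from scipy.spatial.transform import Rotation as Ro
lo=np.array([-148.3,-19.14,-79.39,5.75,-59.74,12.07,-152.46]);hi=np.array([148.3,114.17,73.82,140.21,239.74,113.84,152.46])
D=[([68.646,26.849,-2.785,87.806,1.381,65.374,-4.715],[227.567,-635.5,231.3],[[.941,.337,0],[.337,-.941,0],[0,0,-1]]),
([36.7,15.1,-13.9,105.5,4,59.8,-48.7],[470.4,-267.4,231.6],[[.939,.343,.002],[.343,-.939,.001],[.002,-.001,-1]]),
([1.5,12.8,-25.7,109.5,6.5,59.2,-123.9],[485.4,137.6,231.3],[[.993,-.12,0],[-.12,-.993,-.001],[0,.001,-1]]),
([-33,10.1,-3.2,125.5,23.7,33.7,-152],[460.3,199.7,158.4],[[.944,-.129,.303],[-.121,-.992,-.044],[.306,.005,-.952]]),
([-8.6,12.2,-29.9,124.1,32.3,36.7,12.3],[462.7,197.6,159.8],[[-.915,.264,.304],[.263,.964,-.043],[-.304,.041,-.952]]),
([-14.3,17.2,-26.5,126.4,45.3,32.1,6],[470.1,209.4,114],[[-.931,.129,.34],[.12,.992,-.05],[-.344,-.006,-.939]]),
([-17.6,23.7,-21,126.5,56,27.1,-3.2],[492.9,205.7,60.6],[[-.931,.13,.342],[.12,.991,-.051],[-.345,-.006,-.938]]),
([-5.4,8.6,-32.7,117.1,27.5,44.5,27.4],[490.2,207.2,234.3],[[-.931,.13,.34],[.12,.992,-.05],[-.344,-.006,-.939]])]
def fk(q,k,sg):
    a1,h,L1,L2,L3,x2,x3,x4,x6,o7=k;r=np.radians(q)
    z=lambda a:Ro.from_rotvec([0,0,a]).as_matrix();y=lambda a:Ro.from_rotvec([0,a,0]).as_matrix()
    R=z(a1+sg[0]*r[0]);p=np.array([0,0,h])+R@[x2,0,0];W=[p]
    R=R@y(r[1])@z(sg[1]*r[2]);p=p+R@[x3,0,L1];W.append(p)
    R=R@y(r[3])@z(sg[2]*r[4]);p=p+R@[x4,0,L2];W.append(p)
    R=R@y(r[5]);p=p+R@[x6,0,0];R=R@z(o7+sg[3]*r[6]);return p+R@[0,0,L3],R,W
def res(k,sg):return np.concatenate([np.r_[a-p,200*(B-np.array(R)).ravel()] for q,p,R in D for a,B,_ in[fk(q,k,sg)]])
def calib():
    best=None
    for sg in itertools.product((-1,1),repeat=4):
        for o in(0,1.57,3.14,-1.57):
            r=least_squares(res,[0,350,500,500,350,0,0,0,0,o],args=(sg,),loss='linear',max_nfev=60)
            if best is None or r.cost<best[0]:best=(r.cost,r.x,sg)
    return best
def ik(p,R,q0,k,sg):
    f=lambda q:np.r_[fk(q,k,sg)[0]-p,200*(fk(q,k,sg)[1]-R).ravel(),.01*(q-q0)]
    r=least_squares(f,np.clip(q0,lo+1,hi-1),bounds=(lo,hi));return r.x,np.abs(f(r.x)[:12]).max()
E
python3 - <<'E'
from kin import *; from plan import down
import pickle
c,k,sg=calib();print(c,np.round(k,2),sg,np.abs(res(k,sg)).max());pickle.dump((k,sg),open('k.pkl','wb'))
q0=np.array(D[-1][0]);G=np.array([494.5,-297,57])
for psi in(-150,-115,0,40,66,90,110,130,150,180):
    R=down(-97.4+psi,-55)@np.diag([-1,-1,1.])
    for dz in(90,0):
        q,e=min((ik(G+[0,0,dz]+21*R[:,2],R,q,k,sg) for q in(q0,(lo+hi)/2,np.array([30,30,-20,100,60,60,60.]))),key=lambda t:t[1])
        print(psi,dz,np.round(q),round(e,2))
E
```

```text
183.50148086434996 [-7.0000e-02  2.3239e+02  5.6647e+02  4.6778e+02  3.1824e+02  5.3600e+00
 -1.2860e+01 -2.3000e+00  2.2400e+00  1.5100e+00] (-1, -1, -1, -1) 10.073094668881708
-150 90 [ 99.  52. -69. 125. -23.  13.   3.] 0.0
-150 0 [ 92.  56. -57. 125. -60.  12.  47.] 1.84
-115 90 [ 69.  41. -28. 106. -39.  63.  39.] 0.0
-115 0 [ 78.  54. -42. 106. -26.  50.  33.] 0.0
0 90 [ 35.  54. -28.  77.  25. 111.  85.] 0.0
0 0 [ 35.  60. -27.  78.  27. 105.  83.] 0.0
40 90 [ 26.  47. -26.  91.  47.  99. 106.] 0.0
40 0 [ 25.  54. -24.  92.  49.  94. 101.] 0.0
66 90 [ 22.  41. -25. 105.  61.  87. 114.] 0.0
66 0 [ 20.  48. -22. 105.  63.  82. 107.] 0.0
90 90 [ 20.  34. -24. 118.  76.  73. 117.] 0.0
90 0 [ 17.  43. -20. 119.  81.  70. 107.] 0.0
110 90 [ 21.  29. -22. 128.  94.  60. 117.] 0.0
110 0 [ 17.  40. -17. 129. 103.  62. 103.] 0.0
130 90 [ 27.  25. -21. 137. 120.  50. 113.] 0.0
130 0 [ 24.  39. -18. 138. 130.  60.  99.] 0.0
150 90 [ 77.  51. -79. 140. 130.  68. 148.] 4.33
150 0 [ 73.  71. -76. 140. 141.  83. 152.] 11.69
180 90 [ 90.  40. -64. 138. 180.  24. 131.] 0.0
180 0 [ 71.  43. -37. 139. 202.  39. 113.] 0.0
```

```bash
cat > tgt.py <<'E'
from kin import *; from plan import *
Rg=Ro.from_matrix([[-.931,.13,.342],[.12,.991,-.051],[-.345,-.006,-.938]]).as_matrix()
pg=np.array([492.9,205.7,60.6]);c=np.array([485.4,205.5,79.]);y=np.radians(-7.4);t=np.radians(15)
a=np.array([np.cos(t)*np.cos(y),np.cos(t)*np.sin(y),-np.sin(t)])
aT=Rg.T@a;cT=Rg.T@(c-pg)
ax=np.cross(a,[0,0,-1]);ax/=np.linalg.norm(ax)
def Rf(psi):return Ro.from_euler('z',psi,degrees=True).as_matrix()@Ro.from_rotvec(ax*np.radians(75)).as_matrix()@Rg
E
python3 - <<'E'
from tgt import *
import pickle
from plant import env
k,sg=pickle.load(open('k.pkl','rb'));s=env.read_state();print(s['time_s'],np.round(cT,1),np.round(aT,3))
R1=Rf(90);C=np.array([494.5,-297,57+100]);p1=C-R1@cT
print(np.round(p1,1),np.round(R1,3).tolist())
R0=np.array(s['ee_rot']);p0=s['ee_pos'];w=Ro.from_matrix(R0.T@R1).as_rotvec();q=np.array(s['qpos']);g0=p0+R0@cT
for i in range(1,29):
    R=R0@Ro.from_rotvec(w*i/28).as_matrix();p=g0+(C-g0)*i/28-R@cT
    qn,e=ik(p,R,q,k,sg)
    if i%4==0 or e>1 or np.abs(qn-q).max()>12:print(i,np.round(qn),round(e,2),'R a',np.round(R@aT,2),np.round(fk(qn,k,sg)[2][2]))
    q=qn
plan(p0,R0,p1,R1,28,cT)
E
```

```text
12.35 [  0.6  -1.3 -19.8] [-0.817  0.003  0.577]
[ 491.3 -312.6  145.1] [[-0.073, -0.992, -0.099], [-0.572, 0.123, -0.811], [0.817, -0.003, -0.577]]
4 [  3.  10. -33. 116.  22.  50.  52.] 0.0 R a [ 0.91  0.01 -0.41] [427. 173. 529.]
8 [  8.  13. -32. 115.  24.  57.  69.] 0.0 R a [ 0.82  0.12 -0.56] [466. 130. 516.]
12 [ 11.  17. -31. 113.  30.  63.  83.] 0.0 R a [ 0.69  0.18 -0.7 ] [499.  92. 492.]
16 [ 13.  21. -29. 113.  39.  67.  94.] 0.0 R a [ 0.53  0.2  -0.82] [522.  58. 460.]
20 [ 14.  25. -27. 114.  49.  70. 104.] 0.0 R a [ 0.35  0.18 -0.92] [534.  25. 420.]
24 [ 16.  29. -24. 116.  61.  71. 113.] 0.0 R a [ 0.17  0.11 -0.98] [535. -12. 375.]
28 [ 17.  32. -20. 118.  74.  70. 119.] 0.0 R a [-0.  0. -1.] [524. -54. 327.]
[0.18, 0.36, -0.57] [-0.03, -0.91, 0.21]
[0.18, 0.36, -0.57] [0.01, -0.9, 0.23]
[0.18, 0.36, -0.57] [0.05, -0.9, 0.24]
[0.18, 0.36, -0.57] [0.1, -0.89, 0.26]
[0.18, 0.36, -0.57] [0.14, -0.88, 0.28]
[0.18, 0.36, -0.57] [0.18, -0.87, 0.3]
[0.18, 0.36, -0.57] [0.21, -0.86, 0.32]
[0.18, 0.36, -0.57] [0.25, -0.84, 0.34]
[0.18, 0.36, -0.57] [0.28, -0.82, 0.36]
[0.18, 0.36, -0.57] [0.31, -0.8, 0.39]
[0.18, 0.36, -0.57] [0.34, -0.78, 0.41]
[0.18, 0.36, -0.57] [0.37, -0.75, 0.44]
[0.18, 0.36, -0.57] [0.4, -0.72, 0.46]
[0.18, 0.36, -0.57] [0.42, -0.7, 0.49]
[0.18, 0.36, -0.57] [0.44, -0.66, 0.51]
[0.18, 0.36, -0.57] [0.46, -0.63, 0.54]
[0.18, 0.36, -0.57] [0.47, -0.6, 0.56]
[0.18, 0.36, -0.57] [0.48, -0.56, 0.59]
[0.18, 0.36, -0.57] [0.49, -0.53, 0.61]
[0.18, 0.36, -0.57] [0.5, -0.49, 0.64]
[0.18, 0.36, -0.57] [0.5, -0.45, 0.66]
[0.18, 0.36, -0.57] [0.5, -0.41, 0.69]
[0.18, 0.36, -0.57] [0.49, -0.38, 0.71]
[0.18, 0.36, -0.57] [0.49, -0.34, 0.73]
[0.18, 0.36, -0.57] [0.48, -0.3, 0.75]
[0.18, 0.36, -0.57] [0.47, -0.26, 0.77]
[0.18, 0.36, -0.57] [0.45, -0.22, 0.79]
[0.18, 0.36, -0.57] [0.43, -0.18, 0.81]
```

drive_tool(targets=[0.18, 0.36, -0.57, -0.03, -0.91, 0.21, 20, 0.18, 0.36, -0.57, 0.01, -0.9, 0.23, 20, 0.18, 0.36, -0.57, 0.05, -0.9, 0.24, 20, 0.18, 0.36, -0.57, 0.1, -0.89, 0.26, 20, 0.18, 0.36, -0.57, 0.14, -0.88, 0.28, 20, 0.18, 0.36, -0.57, 0.18, -0.87, 0.3, 20, 0.18, 0.36, -0.57, 0.21, -0.86, 0.32, 20, 0.18, 0.36, -0.57, 0.25, -0.84, 0.34, 20, 0.18, 0.36, -0.57, 0.28, -0.82, 0.36, 20, 0.18, 0.36, -0.57, 0.31, -0.8, 0.39, 20])

```text
time_s: 13.35
ee_pos: [487.5, 22.6, 198.5]
ee_rot: [[-0.921, -0.389, 0.016], [-0.378, 0.884, -0.275], [0.093, -0.259, -0.961]]
contact_force: [0.0, 0.2, -1.4]
finger_gap: 0.456
gripper_force: 60.3
```

drive_tool(targets=[0.18, 0.36, -0.57, 0.34, -0.78, 0.41, 20, 0.18, 0.36, -0.57, 0.37, -0.75, 0.44, 20, 0.18, 0.36, -0.57, 0.4, -0.72, 0.46, 20, 0.18, 0.36, -0.57, 0.42, -0.7, 0.49, 20, 0.18, 0.36, -0.57, 0.44, -0.66, 0.51, 20, 0.18, 0.36, -0.57, 0.46, -0.63, 0.54, 20, 0.18, 0.36, -0.57, 0.47, -0.6, 0.56, 20, 0.18, 0.36, -0.57, 0.48, -0.56, 0.59, 20, 0.18, 0.36, -0.57, 0.49, -0.53, 0.61, 20, 0.18, 0.36, -0.57, 0.5, -0.49, 0.64, 20])

```text
time_s: 14.35
ee_pos: [487.8, -163.9, 168.0]
ee_rot: [[-0.534, -0.834, -0.142], [-0.628, 0.503, -0.593], [0.566, -0.227, -0.792]]
contact_force: [0.0, 0.5, -0.8]
finger_gap: 0.458
gripper_force: 60.3
```

```bash
python3 - <<'E'
from tgt import *
from plant import env
s=env.read_state();print(s['time_s'],np.round(s['qpos'],1),np.round(s['joint_velocities']),s['ee_pos'],s['finger_gap'],s['gripper_force'])
R1=Rf(90);C=np.array([494.5,-297,157]);p1=C-R1@cT
plan(s['ee_pos'],s['ee_rot'],p1,R1,8,cT)
E
```

```text
14.35 [ 13.5  24.5 -25.1 113.3  46.9  71.3 106.9] [ 4.  9.  7.  3. 26.  5. 25.] [ 487.77918839 -163.87034661  167.98349441] 0.45810844528315425 60.32128371298313
[0.17, 0.35, -0.57] [0.5, -0.45, 0.67]
[0.17, 0.35, -0.57] [0.5, -0.41, 0.69]
[0.17, 0.35, -0.57] [0.49, -0.37, 0.71]
[0.17, 0.35, -0.57] [0.49, -0.33, 0.73]
[0.17, 0.35, -0.57] [0.48, -0.29, 0.76]
[0.17, 0.35, -0.57] [0.46, -0.26, 0.78]
[0.17, 0.35, -0.57] [0.45, -0.22, 0.79]
[0.17, 0.35, -0.57] [0.43, -0.18, 0.81]
```

drive_tool(targets=[0.17, 0.35, -0.57, 0.5, -0.45, 0.67, 20, 0.17, 0.35, -0.57, 0.5, -0.41, 0.69, 20, 0.17, 0.35, -0.57, 0.49, -0.37, 0.71, 20, 0.17, 0.35, -0.57, 0.49, -0.33, 0.73, 20, 0.17, 0.35, -0.57, 0.48, -0.29, 0.76, 20, 0.17, 0.35, -0.57, 0.46, -0.26, 0.78, 20, 0.17, 0.35, -0.57, 0.45, -0.22, 0.79, 20, 0.17, 0.35, -0.57, 0.43, -0.18, 0.81, 20, 0, 0, 0, 0, 0, 0, 20, 0, 0, 0, 0, 0, 0, 20])

```text
time_s: 15.35
ee_pos: [490.7, -311.7, 145.1]
ee_rot: [[-0.075, -0.992, -0.103], [-0.575, 0.127, -0.809], [0.815, -0.001, -0.579]]
contact_force: [0.3, -0.1, -0.8]
finger_gap: 0.455
gripper_force: 60.4
```

```bash
cat > m4.py <<'E'
from tgt import *; from h import *
from plant import env
import sys
s=env.read_state();R=np.array(s['ee_rot']);C=s['ee_pos']+R@cT
print(s['time_s'],np.round(s['qpos'],1),np.round(C,1),np.round(R@aT,3),s['finger_gap'],np.round(s['contact_force'],1))
P={c:env.snapshot(c) for c in('scene','top','wrist')};ims=[]
for c,p in P.items():
    cv2.imwrite(f'pics/{sys.argv[1]}_{c}.png',p['frame'])
    u=proj(p,np.array([C]))[0];ims.append(p['frame']);print(c,np.round(u))
    for d in env.silhouettes(c,'tube_centre'):
        l,t,w,h=d['bbox']
        if np.hypot(l+w/2-u[0],t+h/2-u[1])<60:
            m=d['pixels'].astype(np.float32);print(c,np.round(d['bbox']),round(d['p'],2),'model diff',round(np.abs(mask(p,[cyl(C,R@aT,90,20)])-m).sum()/m.sum(),3))
a=[cv2.resize(im[int(max(0,v-70)):int(max(0,v-70))+140,int(u-70):int(u+70)],(390,390),interpolation=2) for im,(u,v) in zip(ims[:2],[proj(P[c],np.array([C-[0,0,30]]))[0] for c in('scene','top')])]
cv2.imwrite(f'pics/{sys.argv[1]}.png',np.hstack(a))
E
python3 m4.py h1
```

```text
15.35 [ 16.9  31.3 -18.5 117.2  70.7  71.4 123.5] [ 494.  -296.2  157. ] [-0.001  0.004 -1.   ] 0.4549073681288793 [ 0.3 -0.1 -0.8]
scene [361. 160.]
scene [352. 145.  20.  28.] 0.65 model diff 0.725
top [389. 216.]
top [383. 208.  18.  17.] 0.75 model diff 0.383
wrist [272. 299.]
wrist [208. 196. 132. 182.] 0.83 model diff 0.107
```

View pics/h1.png

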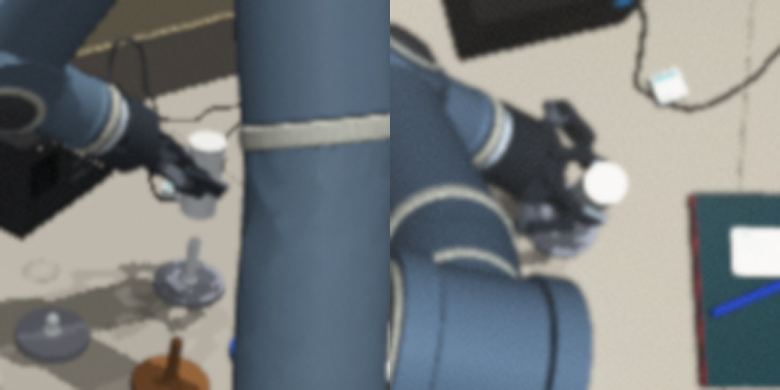

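View pics/h1_wrist.png

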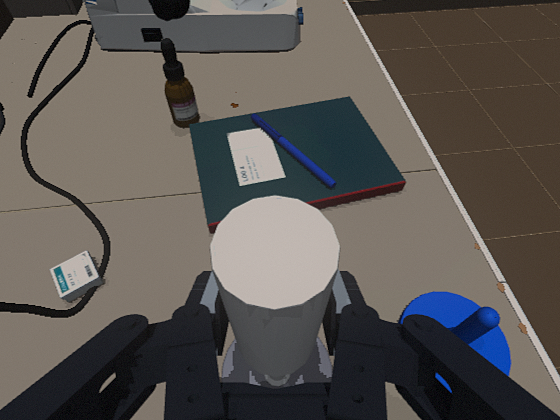

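The tube is held mouth down above the grey tall peg: in the scene crop the tube is at (203,175) and the peg at (192,250). The white closed end is at wrist (275,252). I check the closed-end centre and lean.

```bash
cat > m5.py <<'E'
from tgt import *; from h import *
from plant import env
s=env.read_state();R=np.array(s['ee_rot']);C=s['ee_pos']+R@cT;a=R@aT;E=C-45*a
for c,th in(('wrist',200),('top',205)):
    p=env.snapshot(c);u=proj(p,np.array([E]))[0];g=p['frame'].min(2)
    n,L,st,ce=cv2.connectedComponentsWithStats((g>th).astype(np.uint8))
    j=min((i for i in range(1,n) if st[i,4]>60),key=lambda i:np.hypot(*(ce[i]-u)))
    cn,_=cv2.findContours((L==j).astype(np.uint8),0,2);e=cv2.minEnclosingCircle(cn[0])
    el=cv2.fitEllipse(cv2.convexHull(cn[0]));m=mask(p,[circ(E,a,20)]);yy,xx=np.nonzero(m>.5)
    print(c,'pred',np.round(u,1),'model bbox',xx.min(),xx.max(),yy.min(),yy.max(),'seen',st[j],'ell',np.round(el[0],1),'world at top z',np.round(ray(p,el[0],E[2]),1),'vs',np.round(E,1))
p=env.snapshot('wrist')
for d in env.silhouettes('wrist','tube_centre'):
    l,t,w,h=d['bbox']
    if abs(l+w/2-272)<30:
        m=d['pixels'].astype(np.float32);m[330:]=0
        def f(x):
            n=np.array([x[2],x[3],-1]);n/=np.linalg.norm(n);k=mask(p,[cyl(E+[x[0],x[1],0]+45*n,n,90,20)]);k[330:]=0;return np.abs(k-m).sum()/m.sum()
        r=minimize(f,[0,0,0,0],method='Nelder-Mead',options=dict(initial_simplex=np.vstack([np.zeros(4),np.diag([4,4,.06,.06])]),maxiter=150))
        print('shift of closed end, lean',np.round(r.x,2),round(f([0,0,0,0]),3),round(r.fun,3))
E
python3 m5.py
```

```text
Traceback (most recent call last):
  File "m5.py", line 7, in <module>
    j=min((i for i in range(1,n) if st[i,4]>60),key=lambda i:np.hypot(*(ce[i]-u)))
ValueError: min() iterable argument is empty
```

```bash
python3 - <<'E'
import cv2
for f,(x,y) in(('wrist',(275,252)),('top',(389,210))):
    g=cv2.imread(f'pics/h1_{f}.png').min(2);print(g[y-8:y+9:4,x-8:x+9:4].tolist(), g[y+75,x-20:x+21:10])
E
sed -i "s/('wrist',200),('top',205)/('wrist',185),('top',200)/; s/g=p\['frame'\].min(2)/g=cv2.GaussianBlur(p['frame'].min(2),(0,0),1)/; s/4\]>60/4]>40/" m5.py; python3 m5.py
```

```text
[[176, 177, 175, 177, 176], [176, 177, 178, 178, 175], [176, 176, 177, 175, 177], [177, 176, 177, 177, 178], [179, 177, 176, 179, 177]] [75 73 76 77 74]
[[52, 54, 108, 177, 184], [162, 63, 214, 240, 219], [179, 170, 246, 246, 246], [101, 148, 246, 246, 247], [60, 86, 210, 241, 237]] [ 98 104 186 190 188]Traceback (most recent call last):
  File "m5.py", line 7, in <module>
    j=min((i for i in range(1,n) if st[i,4]>40),key=lambda i:np.hypot(*(ce[i]-u)))
ValueError: min() iterable argument is empty
```

```bash
sed -i "s/('wrist',185),('top',200)/('wrist',150),('top',210)/" m5.py; python3 m5.py
```

```text
wrist pred [268.  242.2] model bbox 202 334 192 306 seen [  211   196   128   113 11139] ell [274.5 251.8] world at top z [ 492.7 -293.1  202.7] vs [ 494.2 -296.6  202.7]
top pred [393.5 212.3] model bbox 387 401 206 219 seen [387 206  15  14 169] ell [393.9 212.4] world at top z [ 494.3 -297.7  202.7] vs [ 494.2 -296.6  202.7]Traceback (most recent call last):
  File "m5.py", line 19, in <module>
    print('shift of closed end, lean',np.round(r.x,2),round(f([0,0,0,0]),3),round(r.fun,3))
                                                            ~^^^^^^^^^^^
  File "m5.py", line 17, in f
    n=np.array([x[2],x[3],-1]);n/=np.linalg.norm(n);k=mask(p,[cyl(E+[x[0],x[1],0]+45*n,n,90,20)]);k[330:]=0;return np.abs(k-m).sum()/m.sum()
                               ^^^^^^^^^^^^^^^^^^^^
numpy._core._exceptions._UFuncOutputCastingError: Cannot cast ufunc 'divide' output from dtype('float64') to dtype('int64') with casting rule 'same_kind'
```

The closed end agrees with the prediction within 1 mm (top) and 4 mm (wrist), against 10 mm clearance. Lowering.

drive_tool(targets=[0, 0, 0, -0.326, 0, 0.232, 20, 0, 0, 0, -0.326, 0, 0.232, 20, 0, 0, 0, -0.326, 0, 0.232, 20, 0, 0, 0, -0.326, 0, 0.232, 20, 0, 0, 0, -0.326, 0, 0.232, 20, 0, 0, 0, -0.326, 0, 0.232, 20, 0, 0, 0, -0.326, 0, 0.232, 20, 0, 0, 0, -0.326, 0, 0.232, 20, 0, 0, 0, -0.326, 0, 0.232, 20, 0, 0, 0, 0, 0, 0, 20])

```text
time_s: 16.95
ee_pos: [490.3, -312.4, 72.2]
ee_rot: [[-0.072, -0.992, -0.104], [-0.574, 0.127, -0.809], [0.816, 0.001, -0.578]]
contact_force: [-0.4, -0.1, -0.9]
finger_gap: 0.457
gripper_force: 60.4
```

```bash
sed -i "s/,-1\]);n\//,-1.]);n\//" m5.py; python3 m4.py h2; python3 m5.py
```

```text
16.95 [ 15.8  38.8 -17.1 118.1  75.3  69.4 115.1] [ 493.5 -296.9   84.2] [-0.004  0.003 -1.   ] 0.45684904843800594 [-0.4 -0.1 -0.9]
scene [358. 179.]
scene [352. 165.  17.  28.] 0.71 model diff 1.085
top [383. 221.]
top [383. 213.  10.  10.] 0.56 model diff 4.223
wrist [271. 301.]
wrist [209. 195. 132. 184.] 0.69 model diff 0.108
wrist pred [268.  242.2] model bbox 202 334 192 306 seen [  211   196   128   113 11203] ell [274.4 251.5] world at top z [ 492.7 -293.7  130.8] vs [ 494.2 -297.1  130.8]
top pred [386.9 217.5] model bbox 380 394 211 224 seen [383 212  12  10  61] ell [388.9 215.7] world at top z [ 500.1 -302.1  130.8] vs [ 494.2 -297.1  130.8]
shift of closed end, lean [-2.04  1.54  0.    0.03] 0.14 0.045
```

View pics/h2.png

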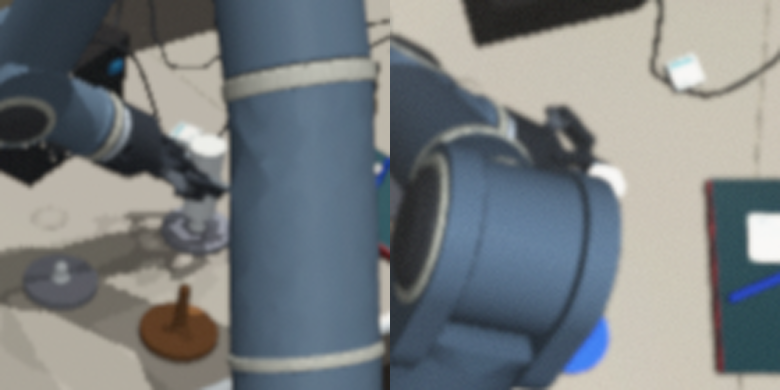

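The tube is over the peg with its rim still above the base, and there is no contact force. Lowering 24 mm more.

drive_tool(targets=[0, 0, 0, -0.16, 0, 0.116, 20, 0, 0, 0, -0.16, 0, 0.116, 20, 0, 0, 0, -0.16, 0, 0.116, 20, 0, 0, 0, -0.16, 0, 0.116, 20, 0, 0, 0, -0.16, 0, 0.116, 20, 0, 0, 0, -0.16, 0, 0.116, 20, 0, 0, 0, 0, 0, 0, 20, 0, 0, 0, 0, 0, 0, 20, 0, 0, 0, 0, 0, 0, 20, 0, 0, 0, 0, 0, 0, 20])

```text
time_s: 18.45
ee_pos: [490.8, -312.8, 49.9]
ee_rot: [[-0.074, -0.992, -0.103], [-0.573, 0.127, -0.81], [0.816, -0.001, -0.578]]
contact_force: [-0.4, -0.4, -1.2]
finger_gap: 0.458
gripper_force: 60.4
```

```bash
python3 - <<'E'
from tgt import *
from plant import env
for _ in range(3):
    s=env.read_state();print(s['time_s'],np.round(s['ee_pos']+np.array(s['ee_rot'])@cT,1),np.round(s['contact_force'],1),np.round(s['torque'],2))
    env.snapshot('top')
E
```

```text
18.45 [ 494.1 -297.3   61.9] [-0.4 -0.4 -1.2] [ 0.98 -0.1   0.03]
18.5 [ 494.1 -297.3   61.9] [ 0.4 -0.5 -0.9] [ 0.98 -0.1   0.04]
18.55 [ 494.1 -297.2   61.9] [-0.6  0.2 -0.9] [ 1.03 -0.11 -0.05]
```

drive_tool(targets=[0, 0, 0, -0.04, 0, 0.029, 20, 0, 0, 0, -0.04, 0, 0.029, 20, 0, 0, 0, -0.04, 0, 0.029, 20, 0, 0, 0, -0.02, 0, 0.015, 20, 0, 0, 0, 0, 0, 0, 20, 0, 0, 0, 0, 0, 0, 20, 0, 0, 0, 0, 0, 0, 20, 0, 0, 0, 0, 0, 0, 20, 0, 0, 0, 0, 0, 0, 20, 0, 0, 0, 0, 0, 0, 20])

```text
time_s: 19.6
ee_pos: [490.7, -312.9, 46.4]
ee_rot: [[-0.074, -0.992, -0.103], [-0.573, 0.127, -0.81], [0.816, -0.001, -0.578]]
contact_force: [-1.6, 0.6, 2.3]
finger_gap: 0.458
gripper_force: 60.5
```

```bash
python3 - <<'E'
from tgt import *
from plant import env
s=env.read_state();print(s['time_s'],np.round(s['ee_pos']+np.array(s['ee_rot'])@cT,1),np.round(s['contact_force'],1),np.round(s['torque'],2))
E
```

```text
19.6 [ 493.9 -297.4   58.3] [-1.6  0.6  2.3] [ 0.58 -0.   -0.09]
```

Light contact with the base (force z went from -1 to +2.3 N). Releasing, then backing off along the fingers.

drive_tool(targets=[0, 0, 0, 0, 0, 0, 50, 0, 0, 0, 0, 0, 0, 65, 0, 0, 0, 0, 0, 0, 80, 0, 0, 0, 0, 0, 0, 80, 0, 0, 0, 0, 0, 0, 80, 0, 0, 0, 0, 0, 0, 80, 0, 0, 0, 0, 0, -0.2, 80, 0, 0, 0, 0, 0, -0.4, 80, 0, 0, 0, 0, 0, -0.4, 80, 0, 0, 0, 0, 0, -0.4, 80])

```text
time_s: 20.6
ee_pos: [494.0, -289.2, 63.0]
ee_rot: [[-0.074, -0.992, -0.102], [-0.573, 0.126, -0.809], [0.816, -0.001, -0.578]]
contact_force: [0.9, 0.3, -0.7]
finger_gap: 0.94
gripper_force: 0.0
```

drive_tool(targets=[0, 0, 0, 0, 0, -0.5, 80, 0, 0, 0, 0, 0, -0.6, 80, 0, 0, 0, 0, 0, -0.6, 80, 0, 0, 0, 0, 0, -0.6, 80, 0, 0, 0, 0, 0, -0.6, 80, 0, 0, 0, 0, 0, -0.6, 80, 0, 0, 0, 0, 0, -0.6, 80, 0, 0, 0, 0, 0, -0.4, 80, 0, 0, 0, 0, 0, 0, 80, 0, 0, 0, 0, 0, 0, 80])

```text
time_s: 21.6
ee_pos: [502.7, -217.5, 114.5]
ee_rot: [[-0.074, -0.992, -0.103], [-0.573, 0.127, -0.81], [0.816, -0.001, -0.578]]
contact_force: [-0.1, -0.1, -0.1]
finger_gap: 0.937
gripper_force: 0.0
```

```bash
python3 - <<'E'
from h import *
from plant import env
s=env.read_state();print(s['time_s'],s['ee_pos'],np.round(s['contact_force'],1))
p=env.snapshot('wrist');q=env.snapshot('scene')
b=cv2.resize(q['frame'][130:260,290:430],(400,372),interpolation=2);w=cv2.resize(p['frame'],(400,300));w=np.vstack([w,np.zeros((72,400,3),np.uint8)])
cv2.imwrite('pics/f.png',np.hstack([w,b]))
for d in env.silhouettes('wrist','tube_centre'):
    m=d['pixels'].astype(np.float32);f=lambda z:np.abs(mask(p,[cyl([494,-297,z],[0,0,1],90,20)])-m).sum()/m.sum()
    print(np.round(d['bbox']),round(d['p'],2),[(z,round(f(z),3)) for z in(51,54,57,60,63)])
E
```

```text
21.6 [ 502.7052041  -217.46287408  114.48813157] [-0.1 -0.1 -0.1]
[245. 148.  64. 116.] 0.77 [(51, np.float32(0.195)), (54, np.float32(0.156)), (57, np.float32(0.138)), (60, np.float32(0.16)), (63, np.float32(0.205))]
```

View pics/f.png

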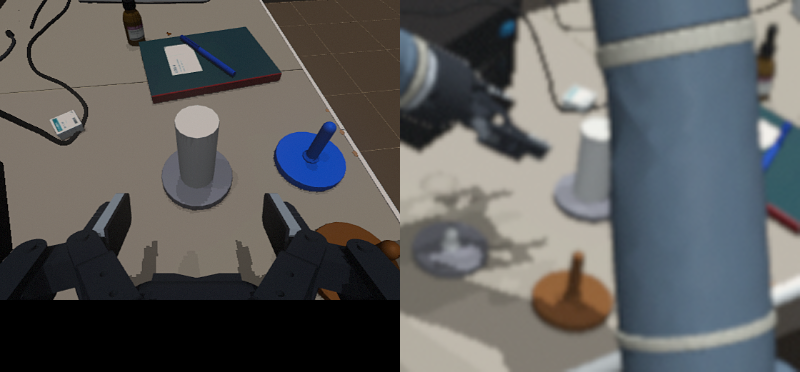

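The tube stands upright, closed end up at (197,120), with its rim on the grey base at (197,180). Its height fits z=57 best, and the gripper is clear of it.

```bash
python3 -c "
from plant import env
print(env.hand_in())"
```

```text
the job is handed in; nothing more can be done
None
```

The job is handed in: the white tube is upside down over the tall grey peg with its rim on the base and the gripper clear, finished at about 22 s of the 35 s limit.

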